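Free the stuck core of a casting mould

ROBOT

A 6-joint arm with a two-finger parallel gripper is mounted at the origin on the work surface. World frame = base frame: x ahead of the robot, y to its left, z up, the work surface at z = 0. Lengths are in m, angles in degrees, forces in N, time in s.
With the tool pointing down it reaches from about 0.275 to 0.85 m from the base axis. Payload 5.2 kg.
Tool frame: the origin (TCP) lies midway between the tips of the shut fingers; the grasp point (between the pads) lies 19 mm behind it; z points along the fingers, y is the line along which they close (so a half turn about z gives the same grasp; the last joint's range is limited). The gripper opens to 85 mm and grips with 20 to 120 N. Pads are 22 mm wide; open, the fingers measure 114 mm over their backs; the gripper's body (76 mm by 85 mm) begins 54 mm behind the grasp point. The pads swing forward as they close: fully open they stand 13 mm farther back than shut.
Start: joints at [-79.171, 14.817, 87.949, -0, 77.235, -11.62], TCP at [0.21, -0.508, 0.231] pointing down, gripper open.
Joint ranges: [-179.93, 179.93], [-52.35, 119.4], [10.71, 147.94], [-69.91, 249.91], [12.55, 155.21], [-178.61, 178.61]. Speed limits (degrees/s): [147.25, 147.25, 180, 180, 180, 180].

INTERFACE

Orientations are given as a 3x3 rotation matrix whose columns are the frame's x, y, z axes.
In Python, from bench import manip gives the robot as it stands.
- The arm moves only by the tool servo_tool, never from a script. Its argument "rows" is one flat list of numbers, 7 for each row, row after row: the finger opening in m, from 0 to 0.0854, then the shift along the tool's x, y, z in m, then the turn, a rotation vector about the tool's x, y, z in rad. In form: [claw, tx, ty, tz, rx, ry, rz, claw, tx, ty, tz, rx, ry, rz, ...]. A call has 1 to 10 rows; each row shifts and turns the commanded pose from where the row before left it, along the tool's axes as they then stand; what a row does not reach is not made up. A row lasts 1/12 s, in which the tool goes at most 41.7 mm and 7.16 degrees, less where a joint would pass 70% of its speed; a pose out of reach is approached as far as the arm can. A call is refused whole if a number of a shift passes 0.0417 or a number of a turn 0.125, either way. A call with a gripper value outside its range is refused whole. The fingers move at their own pace and stop on an object; the grip force is fixed at half the most. Time passes only in rows, so rows that do not move let the fingers close. It gives the time, the measured TCP pose, the force, the opening and the grip force at its end, in the units of the state.
- manip.get_obs(): the state, without advancing time (a new reading comes with each control period).
- manip.capture(name): name is "scene" or "top" or "wrist"; returns the picture (420x560x3 uint8, red, green, blue); there is no depth.
- manip.camera_params(name): a dict with "fovy" (degrees; the focal length in pixels is half the picture's height over the tangent of half this angle, whatever the lens; pixels are square), "cx", "cy" (the principal point, pixels), "D" ([k1, k2, p1, p2, k3] as OpenCV has them; the pictures are not rectified), "extrinsics" (4x4, takes a point from world to camera coordinates). Camera axes: x right, y up, looking along -z (the intrinsics and any distortion apply to the point x, -y, -z); pixel columns grow to the right and rows downward; lengths in m; the calibration is good to about 2 mm. A picture is of the moment at which its call begins: read the wrist's pose just before it. camera_params takes no time and is no camera call; for the wrist camera it gives the pose at the moment of the call.
- manip.close_job(): hands the job in; it is judged then, once.
The state is a dict: "time_s": time; "q": joint angles; "joint_vel": joint speeds; "joint_torque": joint torques, N m; "ee_pos": TCP position; "orientation": TCP orientation; "wrist_force": force on the tool from outside, world axes, zero at the start; "ft_torque": the same for the moment, N m; "width": finger opening in m; "grasp_force": force on a finger pad.
Only numpy, scipy, OpenCV 4.12 (cv2) and the standard library are available. Lean on these libraries where they do the work, as an engineer would, in place of code of your own. Each camera call takes 0.05 s, during which the arm holds its last target. There are 200 camera calls.

TASK

The aluminium core is stuck in the paint-stick mould: with the mallet, and without laying a hand on the core, tap lightly on the tongue side of its two ears, turn about, until it has walked at least 30 mm out of the tunnel. Then stand the mallet back on its cork coaster, draw the core out and lay it flat in the white tray, tab upward. Do not hit the core hard, and leave the jars, bottle, pot and tin on the table where they are.

Things in the scene. Friction and masses are not known exactly. Their poses are not given: they have to be found in the camera images.
- mould: The mould, fixed: a plywood baseboard 12 mm thick with a grey closed tunnel on it. Origin on the table, under the middle of the tunnel's mouth; z up, +x from the mouth into the tunnel (the core comes out to -x), y along the mouth. The baseboard reaches from x = -102 to +78 mm, y = -112 to +112 mm; only tunnel and core stand on it.
- tunnel (a point): Middle of the tunnel's roof, 31 mm to +x of the mould's origin, 56 mm above the table (the tunnel's top). Axes as the mould's. Tunnel outside: x = 0 to 69 mm and y = -50 to +50 mm of the mould; inside 86 mm wide, 62 mm deep. Two spring pads under the roof, 31 mm either side of the middle, grip the tongue until it is about 28 mm out; then it slides freely.
- core: Loose aluminium core, 0.5 kg, flat underneath, lying on the baseboard. Origin: middle of the lower edge of its crossbar's tongue side; z up, +x along the tongue into the tunnel. Crossbar x = -16 to 0 mm, 200 mm long in y, 46 mm high. Tongue x = 0 to 60 mm, 78 mm wide, 24 mm high. Fully in, its origin is at x = 0 of the mould (it starts 0 to 5 mm out).
- ear_left (a point): Where to tap the ear at the core's +y end: on the crossbar's tongue side (facing core +x), 84 mm from the middle, 23 mm above the underside. The ears stick out 50 mm past the tunnel's sides. Tapped towards -x of the mould, an ear yields at some 4 to 15 N and swings about the far pad until the tongue jams in the tunnel (after about 0.17 rad, more farther out).
- ear_right (a point): The same on the ear at the core's -y end. Once one ear has jammed, only tapping the other moves the core on; each swing brings its middle 3 to 15 mm farther out. A blow of more than 60 N is too hard: stop pushing when the resistance climbs above the 4 to 15 N at which the ear yields.
- core_tab (a point): Grip point of the core's tab: 8 mm to -x of the core's origin, 74 mm above its underside. The tab stands on the crossbar's middle: 16 mm thick (core x), 52 mm long (core y), 46 to 92 mm above the underside. Axes as the core's.
- core_mid (a point): Middle of the core's footprint, on its underside, 22 mm to +x of the core's origin. The footprint is 76 mm (core x) by 200 mm (core y). Axes as the core's.
- mallet: Standing head down on the coaster, 0.28 kg. Origin: middle of the head's underside. Head: upright black rubber cylinder, 50 mm diameter, 62 mm high, strikes with any part of its side. Handle: pale wood, 24 mm square (sides along the mallet's x and y), from 62 to 120 mm above the origin. Grip it from above, firmly and low, jaws closing along the stroke, or the blow turns it in the jaws.
- coaster: Round cork coaster fixed to the table left or right of the mould, 90 mm diameter, 4 mm thick. Origin: middle of its underside, on the table.
- tray: White plastic tray fixed to the table on the other side of the mould. Outside 252 mm (its x) by 146 mm (its y), 30 mm high, walls and floor 5 mm thick. Origin: middle of the underside, on the table. The core fits only with its crossbar along the tray's x; its tongue may point to either side.
- jar_a: Bystander: black ink jar, 68 mm diameter, 75 mm high; origin under its middle.
- jar_b: Bystander: small white jar, 60 mm diameter, 60 mm high; origin under its middle.
- flask: Bystander: tall white bottle, 60 mm diameter, 180 mm high; origin under its middle.
- pot: Bystander: open white pot, 92 mm diameter, 105 mm high; origin under its middle.
- tin: Bystander: flat steel tin, 84 mm diameter, 50 mm high; origin under its middle.
There are look-alikes about, which are no part of the job. Of the things shaped like the mallet, the black one is meant.

How it is judged:
By the outcome, as a careful person would: the job done as asked, in the order asked, and still so for the second after the job is handed in, with the robot touching nothing.
It also fails if it takes over 72 s, if anything falls off the work surface, if the arm or the gripper's body presses on something with over 40 N, if the wrist force passes 120 N, or if a joint passes its speed limit or range.

## Working session

There is one attempt and no reset: what is moved stays moved. The work goes in short steps, Python scripts to look and compute and a tool call to move; the robot and the scene stay as the last step left them, time stands still between calls to the robot, and variables do not carry over. Pictures are saved under pics/ and viewed, at most 10 in all, crops included, and the job is handed in when it is done.

Besides the shell and the picture viewer there is one more tool, called after "Request:" as name(argument=value, ...) on one line, values as JSON. servo_tool: Moves the arm, as the interface text tells. Its arguments: {"type":"object","properties":{"rows":{"type":"array","items":{"type":"number"}}},"required":["rows"]}

```bash
mkdir -p pics; cat > h.py <<'E'
import numpy as np,cv2
from bench import manip
def cam(n):
    p=manip.camera_params(n);f=210/np.tan(np.radians(p["fovy"])/2)
    return np.array([[f,0,p["cx"]],[0,f,p["cy"]],[0,0,1.]]),np.array(p["D"],float),np.array(p["extrinsics"])
def ray(c,uv,z):
    K,D,E=c;uv=np.array(uv,float).reshape(-1,1,2)
    n=cv2.undistortPoints(uv,K,D).reshape(-1,2)
    d=np.c_[n[:,0],-n[:,1],-np.ones(len(n))]@E[:3,:3]
    o=-E[:3,:3].T@E[:3,3]
    return o+d*((z-o[2])/d[:,2])[:,None]
def snap(n,f):
    c=cam(n);im=manip.capture(n);cv2.imwrite('pics/'+f,cv2.cvtColor(im,cv2.COLOR_RGB2BGR));return c,im
E
python3 - <<'E'
from h import *
for n in("top","scene"):
    c,im=snap(n,n+"0.png");print(n,c)
o=manip.get_obs();print(o['orientation'],o['time_s'])
a=[cv2.imread(f'pics/{n}0.png') for n in("top","scene")]
E
```

```text
top (array([[471.29315024,   0.        , 272.91111204],
       [  0.        , 471.29315024, 207.27447495],
       [  0.        ,   0.        ,   1.        ]]), array([-0.1201958,  0.       ,  0.       ,  0.       ,  0.       ]), array([[ 0.02047185, -0.99957286, -0.02085681, -0.0352362 ],
       [ 0.99710169,  0.01888345,  0.07369961, -0.55932845],
       [-0.07327428, -0.02230512,  0.99706237, -1.25838126],
       [ 0.        ,  0.        ,  0.        ,  1.        ]]))
scene (array([[461.48307815,   0.        , 278.85506168],
       [  0.        , 461.48307815, 212.77628826],
       [  0.        ,   0.        ,   1.        ]]), array([-0.06226543,  0.        ,  0.        ,  0.        ,  0.        ]), array([[ 0.1783582 ,  0.98384865,  0.01517162, -0.06490007],
       [-0.79394303,  0.13478858,  0.59286297,  0.39285422],
       [ 0.58124248, -0.11778737,  0.80516043, -1.42246253],
       [ 0.        ,  0.        ,  0.        ,  1.        ]]))
[[ 9.24237141e-01  3.81818852e-01 -2.67469409e-04]
 [ 3.81818775e-01 -9.24235841e-01  1.59165592e-03]
 [ 3.60519422e-04 -1.57319236e-03 -9.99998698e-01]] 0.1
```

View pics/top0.png

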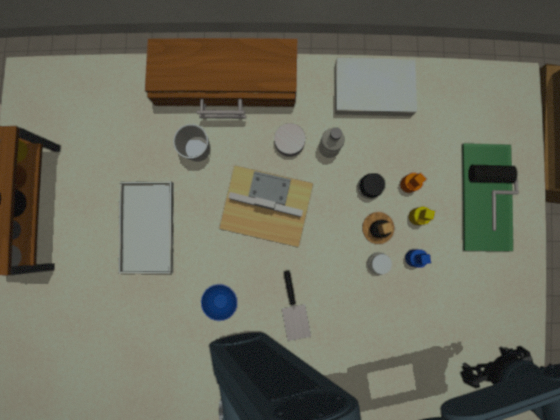

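View pics/scene0.png

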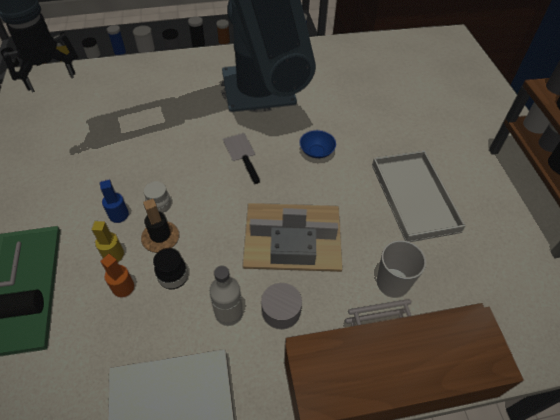

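The top view shows the mould at about (267,205) with its mouth facing the robot, and the black mallet on its coaster at (378,227) on the right. The tray is at (147,227) on the left. Jars sit at (372,185) and (380,263), with coloured mallet look-alikes farther right. Next: masks.

```bash
python3 - <<'E'
from h import *
c=cam("top");im=cv2.imread('pics/top0.png');hsv=cv2.cvtColor(im,cv2.COLOR_BGR2HSV)
def cnt(m,x0,y0,x1,y1):
    k=np.zeros(m.shape,np.uint8);k[y0:y1,x0:x1]=m[y0:y1,x0:x1]
    return max(cv2.findContours(k,cv2.RETR_EXTERNAL,cv2.CHAIN_APPROX_NONE)[0],key=cv2.contourArea)
def rect(k,z,name):
    P=ray(c,cv2.convexHull(k).reshape(-1,2),z)
    r=cv2.minAreaRect((P[:,:2]*1000).astype(np.float32));print(name,r);return r
wood=cv2.inRange(hsv,(10,70,60),(30,255,255))
rect(cnt(wood,212,155,320,255),.012,'board')
k=cnt(wood,355,205,400,250);P=ray(c,k.reshape(-1,2),.004);print('coaster',cv2.minEnclosingCircle((P[:,:2]*1000).astype(np.float32)))
print('hsv tray',hsv[227,147],hsv[227,122],hsv[227,110],'core',hsv[205,240],'tunnel',hsv[180,270])
g=cv2.inRange(cv2.cvtColor(im,cv2.COLOR_BGR2GRAY),0,135);
rect(cnt(g,108,170,185,285),.03,'tray')
crop=im[150:290,210:420];cv2.imwrite('pics/crop.png',cv2.resize(crop,None,fx=3.8,fy=3.8,interpolation=cv2.INTER_CUBIC))
for n,uv,z in(('jarA',(372,185),.075),('jarB',(380,263),.06),('flask',(334,133),.18),('tin',(290,138),.05),('pot',(191,138),.105),('spat',(290,285),.02),('bowl',(219,300),.05),('blue',(420,258),.12)):print(n,ray(c,uv,z)[0].round(3))
E
```

```text
board ((564.8977661132812, -4.3508148193359375), (222.6997528076172, 179.19549560546875), 78.21675872802734)
coaster ((510.6871032714844, -313.14324951171875), 44.54486083984375)
hsv tray [ 64  12 148] [40 19 82] [ 33  33 145] core [ 20 114 134] tunnel [ 80  14 107]
tray ((496.9973449707031, 321.8360595703125), (262.3331604003906, 158.51763916015625), 1.8068379163742065)
jarA [ 0.619 -0.283  0.075]
jarB [ 0.416 -0.308  0.06 ]
flask [ 0.73  -0.171  0.18 ]
tin [ 0.745 -0.067  0.05 ]
pot [0.729 0.189 0.105]
spat [ 0.351 -0.074  0.02 ]
bowl [0.31  0.112 0.05 ]
blue [ 0.432 -0.397  0.12 ]
```

View pics/crop.png

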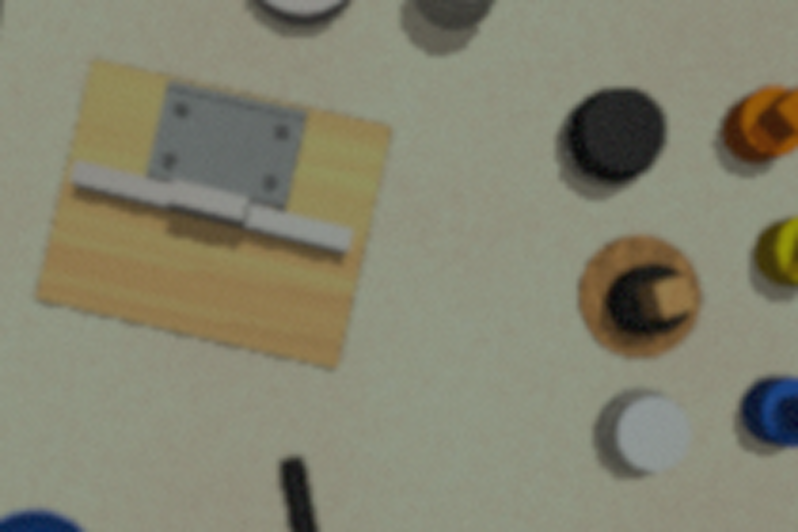

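Crop view: the core's crossbar and tab are in the mouth. The handle top is at crop (672,297), which is full-image (387,228). Moving above the mallet.

Request:
servo_tool(rows=[0.06,0.035,-0.0066,0,0,0,0,0.06,0.035,-0.0066,0,0,0,0,0.06,0.035,-0.0066,0,0,0,0,0.06,0.035,-0.0066,0,0,0,0,0.06,0.035,-0.0066,0,0,0,0,0.06,0.035,-0.0066,0,0,0,0,0.06,0.035,-0.0066,0,0,0,0,0.06,0.035,-0.0066,0,0,0,0,0.06,0.035,-0.0066,0,0,0,0,0.06,0.035,-0.0066,0,0,0,0])

```text
time_s: 0.93
ee_pos: [0.5094, -0.3122, 0.2309]
orientation: [[0.924, 0.382, -0.001], [0.382, -0.924, 0.001], [-0.0, -0.001, -1.0]]
wrist_force: [-0.1, -0.5, -0.1]
width: 0.0601
grasp_force: 0.0
```

Request:
servo_tool(rows=[0.06,0,0,0,0,0,-0.1215,0.06,0,0,0,0,0,-0.1215,0.06,0,0,0,0,0,-0.1215,0.06,0,0,0,0,0,-0.1215,0.06,0,0,0,0,0,-0.1215,0.06,0,0,0,0,0,-0.1215,0.06,0,0,0,0,0,-0.1215,0.06,0,0,0,0,0,-0.1215,0.06,0,0,0,0,0,0,0.06,0,0,0,0,0,0])

```text
time_s: 1.77
ee_pos: [0.5081, -0.3135, 0.2309]
orientation: [[0.209, 0.978, -0.001], [0.978, -0.209, 0.001], [0.0, -0.001, -1.0]]
wrist_force: [0.3, 0.0, 0.1]
width: 0.0599
grasp_force: 0.0
```

```bash
python3 - <<'E'
from h import *
o=manip.get_obs();c,im=snap("wrist","w1.png");print(o['ee_pos'],o['orientation'],o['time_s'],o['q'],o['width'],o['wrist_force']);print(c[2])
print('handle top from top cam',ray(cam('top'),(386.8,228.2),.124))
E
```

```text
[ 0.50813841 -0.31349946  0.23085303] [[ 2.09089894e-01  9.77896181e-01 -6.89574953e-04]
 [ 9.77896302e-01 -2.09089464e-01  6.47264858e-04]
 [ 4.88774976e-04 -8.09669337e-04 -9.99999553e-01]] 1.7667 [-4.23678875e+01  1.97094016e+01  8.12032402e+01  7.89004632e-04
  7.91415408e+01 -3.02990234e+01] 0.059872603806377794 [0.26417945 0.01816587 0.05324021]
[[ 9.78251720e-01 -2.07421203e-01 -1.33653453e-04 -5.62072461e-01]
 [ 1.98489095e-01  9.36312268e-01 -2.89691931e-01  2.29617584e-01]
 [ 6.02133903e-02  2.83365101e-01  9.57119933e-01 -3.20387152e-01]
 [ 0.00000000e+00  0.00000000e+00  0.00000000e+00  1.00000000e+00]]
handle top from top cam [[ 0.50542796 -0.3111822   0.124     ]]
```

View pics/w1.png

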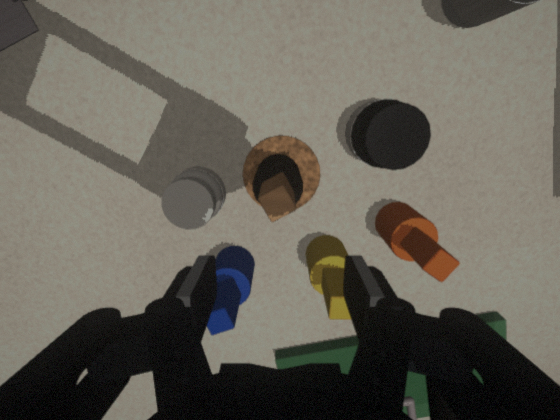

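The wrist view shows the mallet on the coaster at about (280,180), with the handle top tilted a little to the image. Zooming for the handle's corners.

```bash
python3 - <<'E'
import cv2,numpy as np
im=cv2.imread('pics/w1.png')[130:230,235:335]
im=np.clip(im*1.8,0,255).astype(np.uint8)
cv2.imwrite('pics/w1c.png',cv2.resize(im,None,fx=6,fy=6,interpolation=cv2.INTER_CUBIC))
E
```

```text
(no output)
```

View pics/w1c.png

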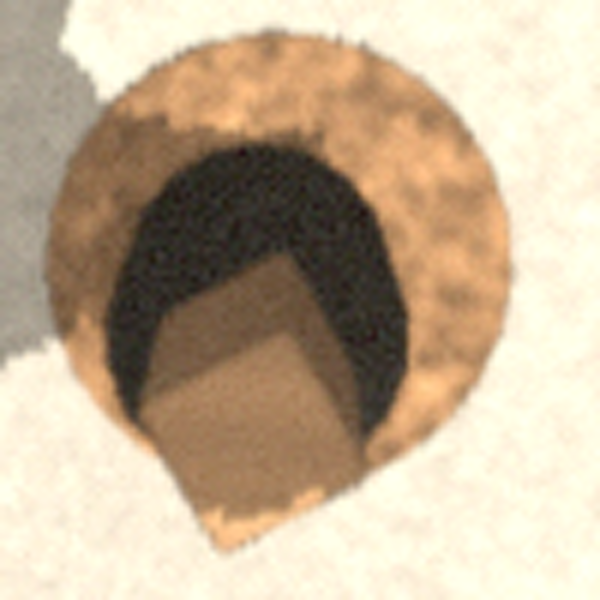

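Handle-top corners in the crop: (290,332), (365,477), (222,552), (140,408).

```bash
cat > m.py <<'E'
from h import *
E=np.array([[9.78251720e-01,-2.07421203e-01,-1.33653453e-04,-5.62072461e-01],[1.98489095e-01,9.36312268e-01,-2.89691931e-01,2.29617584e-01],[6.02133903e-02,2.83365101e-01,9.57119933e-01,-3.20387152e-01],[0,0,0,1]])
K,D,_=cam("wrist");c=(K,D,E)
p=np.array([(290,332),(365,477),(222,552),(140,408)])/6+[235,130]
P=ray(c,p,.124);print(P.round(4),P.mean(0))
for i in range(4):
    d=P[(i+1)%4]-P[i];print(np.hypot(*d[:2]),np.degrees(np.arctan2(d[1],d[0])))
k=np.array([(280,30),(512,260),(45,265),(400,455)])/6+[235,130]
print('coaster',ray(c,k,.004)[:,:2], 'coaster c', cv2.minEnclosingCircle((ray(c,k,.004)[:,:2]*1000).astype(np.float32)))
E
python3 m.py
```

```text
[[ 0.5144 -0.2977  0.124 ]
 [ 0.5201 -0.3192  0.124 ]
 [ 0.4992 -0.3256  0.124 ]
 [ 0.4929 -0.3037  0.124 ]] [ 0.50666816 -0.31154986  0.124     ]
0.0222272535541667 -75.02492443178339
0.02189292616954894 -163.00145510055842
0.02280206386998087 105.98249695908252
0.022281091942174494 15.493827261377662
coaster [[ 0.51984964 -0.26880377]
 [ 0.55439859 -0.32015513]
 [ 0.46678885 -0.30257198]
 [ 0.52611767 -0.35394549]] coaster c ((510.44610595703125, -312.0990295410156), 44.6848258972168)
```

Request:
servo_tool(rows=[0.06,0,0,0,0,0,-0.1225,0.06,0,0,0,0,0,-0.1225,0.06,0,0,0,0,0,-0.1225,0.06,0,0,0,0,0,-0.1225,0.06,0.002,0,0.032,0,0,0,0.06,0,0,0.032,0,0,0,0.06,0,0,0.032,0,0,0,0.06,0,0,0.032,0,0,0,0.06,0,0,0.03,0,0,0,0.06,0,0,0,0,0,0])

```text
time_s: 2.65
ee_pos: [0.5042, -0.3087, 0.0671]
orientation: [[-0.276, 0.961, -0.009], [0.961, 0.276, 0.008], [0.01, -0.006, -1.0]]
wrist_force: [-0.4, 1.4, -0.1]
width: 0.0602
grasp_force: 0.0
```

Request:
servo_tool(rows=[0.0,0,0,0,0,0,0,0.0,0,0,0,0,0,0,0.0,0,0,0,0,0,0,0.0,0,0,0,0,0,0,0.0,0,0,0,0,0,0,0.0,0,0,0,0,0,0,0.0,0,0,0,0,0,0])

```text
time_s: 3.23
ee_pos: [0.5089, -0.3129, 0.0756]
orientation: [[-0.279, 0.96, 0.003], [0.96, 0.279, -0.003], [-0.004, 0.002, -1.0]]
wrist_force: [-1.4, -0.2, 7.6]
width: 0.0232
grasp_force: 61.4
```

Request:
servo_tool(rows=[0.0,0,0,-0.01,0,0,0,0.0,0,0,-0.03,0,0,0,0.0,0,0,-0.035,0,0,0,0.0,0,0,-0.035,0,0,0,0.0,0,0,0,0,0,0.1225,0.0,0,0,0,0,0,0.1225,0.0,0,0,0,0,0,0.1225,0.0,0,0,0,0,0,0.1225,0.0,0.02,0.003,0,0,0,0,0.0,0.03,0.006,0,0,0,0])

```text
time_s: 4.07
ee_pos: [0.5259, -0.2662, 0.1836]
orientation: [[0.21, 0.978, -0.001], [0.978, -0.21, -0.001], [-0.001, -0.001, -1.0]]
wrist_force: [0.1, 0.5, -2.8]
width: 0.0229
grasp_force: 60.1
```

Request:
servo_tool(rows=[0.0,0.03,0.006,0,0,0,0,0.0,0.03,0.005,0,0,0,0,0.0,0.03,0.005,0,0,0,0,0.0,0.03,0.005,0,0,0,0,0.0,0.03,0.005,0,0,0,0,0.0,0.022,0.005,0,0,0,0,0.0,0.005,0,0,0,0,0,0.0,0,0,0,0,0,0,0.0,0,0,0,0,0,0])

```text
time_s: 4.82
ee_pos: [0.5931, -0.0978, 0.1835]
orientation: [[0.205, 0.979, -0.001], [0.979, -0.205, -0.0], [-0.001, -0.001, -1.0]]
wrist_force: [-0.3, -0.8, -2.7]
width: 0.0231
grasp_force: 60.1
```

```bash
python3 - <<'E'
from h import *
o=manip.get_obs();c,im=snap("wrist","w2.png");np.save('w2E.npy',c[2]);c2,im2=snap("scene","s2.png");print(o['ee_pos'],o['orientation'],o['time_s'],o['width'])
a=np.hstack([cv2.imread('pics/w2.png'),cv2.resize(cv2.imread('pics/s2.png')[140:350,180:460],None,fx=2,fy=2)])
cv2.imwrite('pics/j2.png',cv2.resize(a,(800,300)))
E
```

```text
[ 0.59313072 -0.09784655  0.18345638] [[ 2.04562210e-01  9.78853318e-01 -6.95784125e-04]
 [ 9.78853382e-01 -2.04562555e-01 -4.66981446e-04]
 [-5.99437717e-04 -5.85543887e-04 -9.99999649e-01]] 4.8167 0.023091822827587836
```

View pics/j2.png

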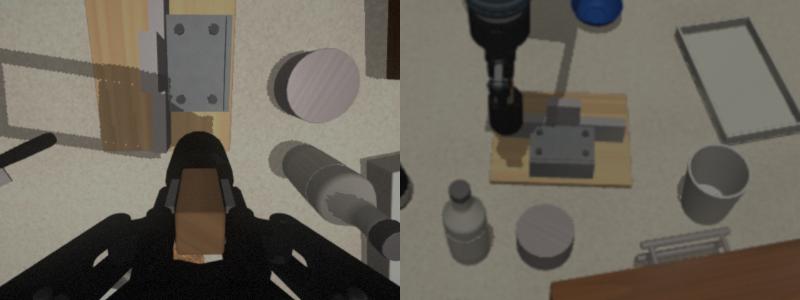

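The mallet hangs square in the jaws, just right of the tunnel, whose roof corners are near (234,24) to (316,154) in the wrist picture. Checking the mould pose from those roof edges.

```bash
python3 - <<'E'
from h import *
K,D,_=cam("wrist");c=(K,D,np.load('w2E.npy'))
P=ray(c,np.array([(167,17),(227,15),(227,110),(167,110)])*1.4,.056)[:,:2]*1000
o=np.array([576.6,-6.9]);a=np.radians(-11.8);R=np.array([[np.cos(a),-np.sin(a)],[np.sin(a),np.cos(a)]])
print(((P-o)@R).round(1))
P=ray(c,np.array([(153,150),(167,150)])*1.4,.058)[:,:2]*1000;print('bar',((P-o)@R).round(1))
E
```

```text
[[  0.7  48.2]
 [ 62.7  50.2]
 [ 66.2 -47.3]
 [ -3.  -47.4]]
bar [[-21.5 -95.2]
 [ -4.7 -95.1]]
```

Request:
servo_tool(rows=[0.0,0,0,0.03,0,0,0,0.0,0,0,0.03,0,0,0,0.0,0,0,0.023,0,0,0,0.0,0,0,0.01,0,0,0,0.0,0,0,0,0,0,0,0.0,0,-0.004,0,0,0,0,0.0,0,-0.004,0,0,0,0,0.0,0,-0.003,0,0,0,0,0.0,0,-0.003,0,0,0,0,0.0,0,-0.003,0,0,0,0])

```text
time_s: 5.75
ee_pos: [0.5783, -0.0947, 0.0919]
orientation: [[0.206, 0.979, 0.005], [0.979, -0.206, -0.001], [-0.0, 0.005, -1.0]]
wrist_force: [5.9, -1.0, -5.3]
width: 0.0237
grasp_force: 60.1
```

Request:
servo_tool(rows=[0.0,0,-0.003,0,0,0,0,0.0,0,-0.003,0,0,0,0,0.0,0,-0.003,0,0,0,0,0.0,0,-0.003,0,0,0,0])

```text
time_s: 6.08
ee_pos: [0.5693, -0.092, 0.0923]
orientation: [[0.206, 0.978, 0.01], [0.978, -0.206, -0.001], [0.001, 0.01, -1.0]]
wrist_force: [9.7, 1.5, -3.9]
width: 0.0233
grasp_force: 60.1
```

Request:
servo_tool(rows=[0.0,0,-0.003,0,0,0,0,0.0,0,-0.003,0,0,0,0])

```text
time_s: 6.25
ee_pos: [0.5658, -0.0912, 0.0929]
orientation: [[0.207, 0.978, 0.015], [0.978, -0.207, -0.002], [0.001, 0.015, -1.0]]
wrist_force: [17.3, 1.7, -6.2]
width: 0.0231
grasp_force: 60.1
```

Request:
servo_tool(rows=[0.0,0,-0.002,0,0,0,0,0.0,0,-0.002,0,0,0,0])

```text
time_s: 6.42
ee_pos: [0.5636, -0.0907, 0.0936]
orientation: [[0.207, 0.978, 0.019], [0.978, -0.207, -0.003], [0.001, 0.019, -1.0]]
wrist_force: [17.6, 0.4, -6.1]
width: 0.0233
grasp_force: 60.2
```

Request:
servo_tool(rows=[0.0,0,-0.002,0,0,0,0,0.0,0,-0.002,0,0,0,0])

```text
time_s: 6.58
ee_pos: [0.561, -0.0902, 0.0941]
orientation: [[0.207, 0.978, 0.022], [0.978, -0.207, -0.003], [0.001, 0.022, -1.0]]
wrist_force: [20.7, 2.0, -5.7]
width: 0.0233
grasp_force: 60.3
```

Request:
servo_tool(rows=[0.0,0,-0.002,0,0,0,0,0.0,0,-0.002,0,0,0,0])

```text
time_s: 6.75
ee_pos: [0.559, -0.0898, 0.0947]
orientation: [[0.208, 0.978, 0.026], [0.978, -0.208, -0.004], [0.001, 0.026, -1.0]]
wrist_force: [28.4, 1.5, -11.0]
width: 0.0233
grasp_force: 61.1
```

Request:
servo_tool(rows=[0.0,0,0.02,0,0,0,0,0.0,0,0.02,-0.005,0,0,0,0.0,0,0.014,-0.035,0,0,0,0.0,0,0,-0.035,0,0,0,0.0,0.034,0,0,0,0,0,0.0,0.0345,0,0,0,0,0,0.0,0.0345,0,0,0,0,0,0.0,0.0345,0,0,0,0,0,0.0,0.0345,0,0,0,0,0,0.0,0,0,0,0,0,0])

```text
time_s: 7.58
ee_pos: [0.636, 0.0758, 0.1658]
orientation: [[0.201, 0.98, 0.001], [0.98, -0.201, 0.004], [0.004, 0.0, -1.0]]
wrist_force: [0.5, 0.0, -2.3]
width: 0.0235
grasp_force: 61.5
```

```bash
cat >> h.py <<'E'
def core_yaw(c,im):
    pass
def mould(p):
    o=np.array([576.6,-6.9]);a=np.radians(-11.8);R=np.array([[np.cos(a),-np.sin(a)],[np.sin(a),np.cos(a)]])
    return (np.asarray(p)[...,:2]*1000-o)@R
E
python3 - <<'E'
from h import *
o=manip.get_obs();print(mould(o['ee_pos']),o['ee_pos'],o['orientation'][:,2],o['time_s'])
c,im=snap("top","t3.png")
b=cv2.imread('pics/t3.png')
cv2.imwrite('pics/t3c.png',cv2.resize(b[150:260,200:340],None,fx=5,fy=5,interpolation=cv2.INTER_CUBIC))
E
```

```text
[41.1911182  93.13774787] [0.63596694 0.07584608 0.16581434] [ 0.00122741  0.00360367 -0.99999275] 7.5833
```

View pics/t3c.png

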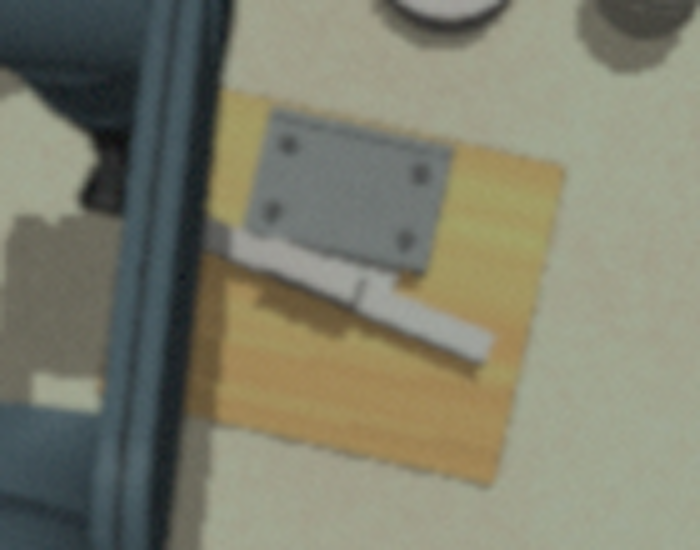

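The right ear has swung out (crop bar end at (485,350)); the core turned about 0.15 rad. Now the left ear.

Request:
servo_tool(rows=[0.0,0,0,0.03,0,0,0,0.0,0,0,0.03,0,0,0,0.0,0,0,0.015,0,0,0,0.0,0,-0.004,0,0,0,0,0.0,0,-0.004,0,0,0,0,0.0,0,-0.003,0,0,0,0,0.0,0,-0.003,0,0,0,0,0.0,0,-0.003,0,0,0,0])

```text
time_s: 8.3
ee_pos: [0.6217, 0.0716, 0.0926]
orientation: [[0.206, 0.979, 0.007], [0.979, -0.206, -0.002], [0.0, 0.008, -1.0]]
wrist_force: [6.6, -2.9, -5.7]
width: 0.0231
grasp_force: 61.2
```

Request:
servo_tool(rows=[0.0,0,-0.003,0,0,0,0,0.0,0,-0.003,0,0,0,0,0.0,0,-0.003,0,0,0,0,0.0,0,-0.003,0,0,0,0,0.0,0,-0.003,0,0,0,0,0.0,0,-0.003,0,0,0,0])

```text
time_s: 8.8
ee_pos: [0.6056, 0.074, 0.0932]
orientation: [[0.205, 0.979, 0.01], [0.979, -0.205, -0.004], [-0.001, 0.011, -1.0]]
wrist_force: [7.6, -6.7, -4.7]
width: 0.0233
grasp_force: 61.4
```

Request:
servo_tool(rows=[0.0,0,-0.003,0,0,0,0,0.0,0,-0.003,0,0,0,0,0.0,0,-0.003,0,0,0,0,0.0,0,-0.003,0,0,0,0])

```text
time_s: 9.13
ee_pos: [0.5947, 0.0765, 0.0937]
orientation: [[0.205, 0.979, 0.012], [0.979, -0.205, -0.003], [-0.001, 0.013, -1.0]]
wrist_force: [8.4, -6.8, -2.8]
width: 0.0235
grasp_force: 61.5
```

Request:
servo_tool(rows=[0.0,0,-0.003,0,0,0,0,0.0,0,-0.003,0,0,0,0,0.0,0,-0.003,0,0,0,0])

```text
time_s: 9.38
ee_pos: [0.5891, 0.0772, 0.0946]
orientation: [[0.205, 0.979, 0.019], [0.979, -0.205, -0.006], [-0.001, 0.02, -1.0]]
wrist_force: [15.6, -10.4, -5.7]
width: 0.0236
grasp_force: 61.7
```

Request:
servo_tool(rows=[0.0,0,-0.002,0,0,0,0,0.0,0,-0.002,0,0,0,0,0.0,0,-0.002,0,0,0,0])

```text
time_s: 9.63
ee_pos: [0.5847, 0.0781, 0.0954]
orientation: [[0.205, 0.978, 0.022], [0.979, -0.205, -0.006], [-0.001, 0.023, -1.0]]
wrist_force: [18.1, -10.6, -3.8]
width: 0.0234
grasp_force: 61.9
```

Request:
servo_tool(rows=[0.0,0,-0.002,0,0,0,0,0.0,0,-0.002,0,0,0,0,0.0,0,-0.002,0,0,0,0])

```text
time_s: 9.88
ee_pos: [0.5792, 0.0796, 0.0957]
orientation: [[0.206, 0.978, 0.023], [0.979, -0.205, -0.005], [-0.0, 0.024, -1.0]]
wrist_force: [15.8, -8.2, -1.6]
width: 0.0232
grasp_force: 62.3
```

Request:
servo_tool(rows=[0.0,0,-0.002,0,0,0,0,0.0,0,-0.002,0,0,0,0,0.0,0,-0.002,0,0,0,0])

```text
time_s: 10.13
ee_pos: [0.5752, 0.0805, 0.0961]
orientation: [[0.205, 0.978, 0.027], [0.979, -0.205, -0.006], [-0.0, 0.028, -1.0]]
wrist_force: [22.5, -11.7, -6.3]
width: 0.0233
grasp_force: 62.5
```

Request:
servo_tool(rows=[0.0,0,-0.002,0,0,0,0,0.0,0,-0.002,0,0,0,0])

```text
time_s: 10.3
ee_pos: [0.5736, 0.0805, 0.0965]
orientation: [[0.205, 0.978, 0.032], [0.979, -0.205, -0.007], [-0.0, 0.033, -0.999]]
wrist_force: [27.9, -13.6, -10.6]
width: 0.0232
grasp_force: 63.3
```

```bash
python3 - <<'E'
from h import *
o=manip.get_obs();print(mould(o['ee_pos']),o['time_s'])
c,im=snap("top","t4.png")
b=cv2.imread('pics/t4.png')
cv2.imwrite('pics/t4c.png',cv2.resize(b[150:260,200:340],None,fx=5,fy=5,interpolation=cv2.INTER_CUBIC))
E
```

```text
[-20.8185849   84.95512217] 10.3
```

View pics/t4c.png

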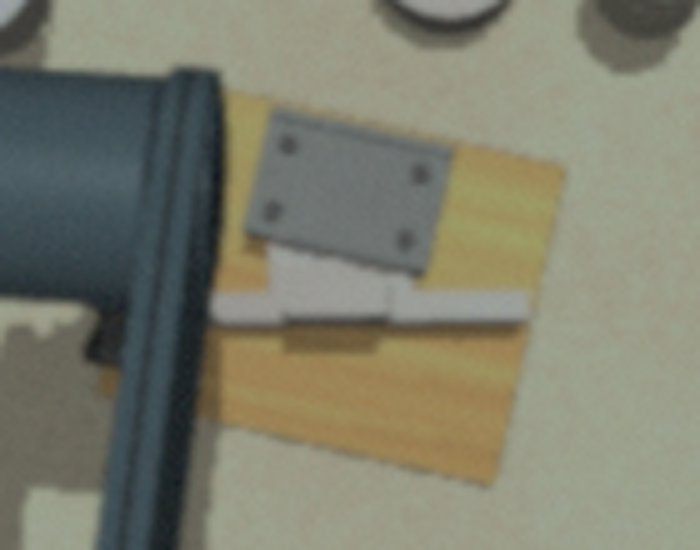

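Left ear now out and jammed; the middle is about 28 mm out. One more swing on the right.

Request:
servo_tool(rows=[0.0,0,0.02,0,0,0,0,0.0,0,0.025,-0.005,0,0,0,0.0,0,0.023,-0.035,0,0,0,0.0,0,0,-0.035,0,0,0,0.0,-0.034,0,0,0,0,0,0.0,-0.0345,0,0,0,0,0,0.0,-0.0345,0,0,0,0,0,0.0,-0.0345,0,0,0,0,0,0.0,-0.0345,0,0,0,0,0,0.0,0,0,0,0,0,0])

```text
time_s: 11.18
ee_pos: [0.5897, -0.1036, 0.1668]
orientation: [[0.21, 0.978, 0.002], [0.978, -0.21, -0.004], [-0.004, 0.003, -1.0]]
wrist_force: [-0.1, 0.3, -2.3]
width: 0.0234
grasp_force: 62.3
```

Request:
servo_tool(rows=[0.0,0,0,0.03,0,0,0,0.0,0,0,0.03,0,0,0,0.0,0,0,0.015,0,0,0,0.0,0,0,0,0,0,0,0.0,0,-0.004,0,0,0,0,0.0,0,-0.004,0,0,0,0,0.0,0,-0.004,0,0,0,0,0.0,0,-0.003,0,0,0,0,0.0,0,-0.003,0,0,0,0])

```text
time_s: 11.93
ee_pos: [0.5759, -0.0938, 0.0925]
orientation: [[0.206, 0.979, 0.008], [0.979, -0.206, -0.002], [0.0, 0.009, -1.0]]
wrist_force: [6.7, 1.3, -4.2]
width: 0.0236
grasp_force: 62.1
```

Request:
servo_tool(rows=[0.0,0,-0.003,0,0,0,0,0.0,0,-0.003,0,0,0,0,0.0,0,-0.003,0,0,0,0,0.0,0,-0.003,0,0,0,0,0.0,0,-0.003,0,0,0,0,0.0,0,-0.003,0,0,0,0])

```text
time_s: 12.43
ee_pos: [0.5595, -0.0895, 0.0928]
orientation: [[0.206, 0.978, 0.011], [0.978, -0.206, -0.001], [0.001, 0.011, -1.0]]
wrist_force: [10.4, 3.0, -3.3]
width: 0.0235
grasp_force: 62.1
```

Request:
servo_tool(rows=[0.0,0,-0.003,0,0,0,0,0.0,0,-0.003,0,0,0,0,0.0,0,-0.003,0,0,0,0,0.0,0,-0.003,0,0,0,0,0.0,0,-0.003,0,0,0,0])

```text
time_s: 12.85
ee_pos: [0.5462, -0.087, 0.0934]
orientation: [[0.207, 0.978, 0.014], [0.978, -0.207, -0.002], [0.001, 0.014, -1.0]]
wrist_force: [11.4, 1.7, -3.1]
width: 0.0232
grasp_force: 62.5
```

Request:
servo_tool(rows=[0.0,0,-0.003,0,0,0,0,0.0,0,-0.003,0,0,0,0,0.0,0,-0.003,0,0,0,0])

```text
time_s: 13.1
ee_pos: [0.537, -0.0855, 0.0935]
orientation: [[0.206, 0.978, 0.013], [0.979, -0.206, -0.002], [0.0, 0.013, -1.0]]
wrist_force: [7.7, 0.5, 0.3]
width: 0.0234
grasp_force: 62.7
```

```bash
python3 - <<'E'
from h import *
o=manip.get_obs();print(mould(o['ee_pos']),o['time_s'],o['wrist_force'])
c,im=snap("top","t5.png")
b=cv2.imread('pics/t5.png')
cv2.imwrite('pics/t5c.png',cv2.resize(b[150:260,200:340],None,fx=5,fy=5,interpolation=cv2.INTER_CUBIC))
E
```

```text
[-22.72983371 -85.02875799] 13.1 [7.73064542 0.4691554  0.33443819]
```

View pics/t5c.png

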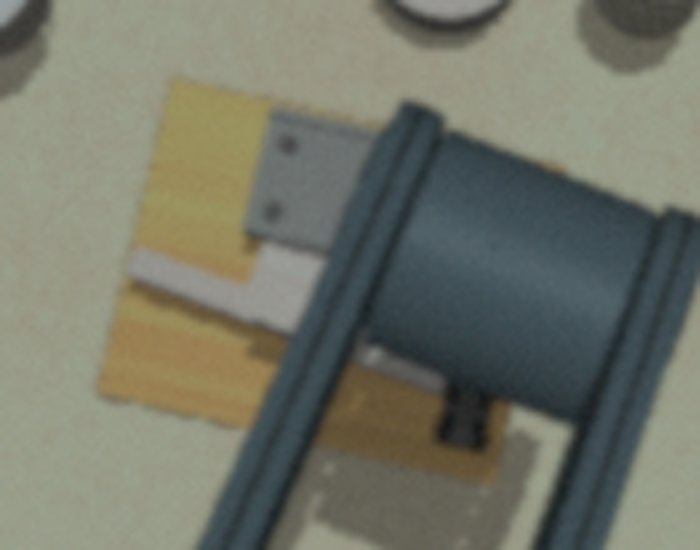

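```bash
python3 - <<'E'
from h import *
c=cam("top")
print(mould(ray(c,np.array([(138,249),(132,283),(258,283)])/5+[200,150],.058)))
E
```

```text
[[-22.74649246  99.52451512]
 [-40.99851261  98.45200747]
 [-26.1286165   33.43179696]]
```

Core middle is about 36 mm out. Returning the mallet.

Request:
servo_tool(rows=[0.0,0,0.02,0,0,0,0,0.0,0,0.02,-0.005,0,0,0,0.0,0,0,-0.03,0,0,0,0.0,0,0,-0.035,0,0,0,0.0,0,0,-0.03,0,0,0,0.0,-0.027,-0.0014,0,0,0,0,0.0,-0.03,-0.002,0,0,0,0,0.0,-0.03,-0.002,0,0,0,0,0.0,-0.03,-0.002,0,0,0,0,0.0,-0.03,-0.002,0,0,0,0])

```text
time_s: 13.98
ee_pos: [0.5309, -0.2359, 0.1916]
orientation: [[0.205, 0.979, 0.001], [0.979, -0.205, -0.001], [-0.001, 0.002, -1.0]]
wrist_force: [1.3, -0.2, -2.9]
width: 0.0232
grasp_force: 62.5
```

Request:
servo_tool(rows=[0.0,-0.03,-0.002,0,0,0,0,0.0,-0.03,-0.0014,0,0,0,0,0.0,-0.02,-0.001,0,0,0,0,0.0,0,0,0,0,0,0,0.0,0,0,0,0,0,0,0.0,0,0,0,0,0,0])

```text
time_s: 14.48
ee_pos: [0.5107, -0.3118, 0.1908]
orientation: [[0.206, 0.979, 0.001], [0.979, -0.206, 0.0], [0.0, 0.0, -1.0]]
wrist_force: [-0.1, -0.0, -1.9]
width: 0.0236
grasp_force: 62.4
```

Request:
servo_tool(rows=[0.0,0,0,0.03,0,0,0,0.0,0,0,0.03,0,0,0,0.0,0,0,0.03,0,0,0,0.0,0,0,0.014,0,0,0,0.0,0,0,0.003,0,0,0,0.0,0,0,0.003,0,0,0,0.0,0,0,0.002,0,0,0,0.0,0,0,0.002,0,0,0,0.0,0,0,0,0,0,0])

```text
time_s: 15.23
ee_pos: [0.5115, -0.3127, 0.0773]
orientation: [[0.205, 0.979, 0.002], [0.979, -0.205, -0.001], [-0.001, 0.002, -1.0]]
wrist_force: [0.6, -0.9, -2.9]
width: 0.0232
grasp_force: 62.3
```

Request:
servo_tool(rows=[0.0,0,0,0.0015,0,0,0,0.0,0,0,0.0015,0,0,0,0.0,0,0,0,0,0,0])

```text
time_s: 15.48
ee_pos: [0.5116, -0.3131, 0.076]
orientation: [[0.205, 0.979, 0.002], [0.979, -0.205, -0.002], [-0.002, 0.003, -1.0]]
wrist_force: [-1.3, 2.8, 10.4]
width: 0.0231
grasp_force: 64.2
```

Request:
servo_tool(rows=[0.055,0,0,0,0,0,0,0.055,0,0,0,0,0,0,0.055,0,0,0,0,0,0,0.055,0,0,0,0,0,0,0.055,0,0,-0.015,0,0,0,0.055,0,0,-0.035,0,0,0,0.055,0,0,-0.035,0,0,0,0.055,0,0,-0.035,0,0,0,0.055,0,0,-0.03,0,0,0,0.055,0,0,0,0,0,0])

```text
time_s: 16.32
ee_pos: [0.5134, -0.3147, 0.2306]
orientation: [[0.205, 0.979, 0.009], [0.979, -0.205, -0.008], [-0.006, 0.011, -1.0]]
wrist_force: [1.2, -0.7, 0.7]
width: 0.0551
grasp_force: 0.0
```

```bash
python3 - <<'E'
from h import *
o=manip.get_obs();print(o['ee_pos'],o['time_s'],o['width'])
c,im=snap("top","t6.png")
b=cv2.imread('pics/t6.png')
cv2.imwrite('pics/t6c.png',cv2.resize(b[150:270,210:420],None,fx=3.8,fy=3.8,interpolation=cv2.INTER_CUBIC))
E
```

```text
[ 0.51342897 -0.31473205  0.2305976 ] 16.3167 0.05507892441445345
```

View pics/t6c.png

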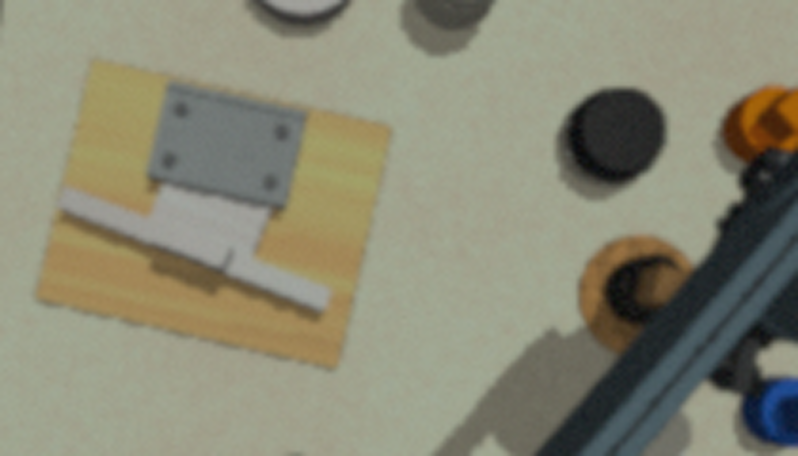

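The mallet stands on the coaster. The core bar runs from crop (63,198) to (325,300). Measuring it.

```bash
python3 - <<'E'
from h import *
c=cam("top")
P=ray(c,np.array([(66,188),(330,287),(320,313),(60,208)])/3.8+[210,150],.058)[:,:2]*1000
print(P.round(1),P.mean(0),mould(P/1000).round(1),mould(P.mean(0)/1000))
for d in(P[0]-P[1],P[3]-P[2]):print(np.hypot(*d),np.degrees(np.arctan2(d[1],d[0])))
E
```

```text
[[575.5  95.8]
 [510.3 -88.8]
 [492.2 -82.2]
 [561.5  99.6]] [534.90445889   6.08962444] [[-22.  100.3]
 [-48.1 -93.7]
 [-67.2 -91. ]
 [-36.6 101.2]] [-43.47073237   4.18854622]
195.81880528700344 70.54521959649094
194.59611069158396 69.15124447826544
```

Request:
servo_tool(rows=[0.055,0.0317,-0.0043,0,0,0,0,0.055,0.0317,-0.0043,0,0,0,0,0.055,0.0317,-0.0043,0,0,0,0,0.055,0.0317,-0.0043,0,0,0,0,0.055,0.0317,-0.0043,0,0,0,0,0.055,0.0317,-0.0043,0,0,0,0,0.055,0.0317,-0.0043,0,0,0,0,0.055,0.0317,-0.0043,0,0,0,0,0.055,0.0317,-0.0043,0,0,0,0,0.055,0.0317,-0.0043,0,0,0,0])

```text
time_s: 17.2
ee_pos: [0.5329, 0.0083, 0.2215]
orientation: [[0.206, 0.979, -0.003], [0.979, -0.206, 0.001], [-0.0, -0.003, -1.0]]
wrist_force: [1.0, -0.6, 0.4]
width: 0.0555
grasp_force: 0.0
```

Request:
servo_tool(rows=[0.055,0,0,0,0,0,0.0705,0.055,0,0,0,0,0,0.0705,0.055,0,0,0,0,0,0,0.055,0,0,0,0,0,0,0.055,0,0,0,0,0,0])

```text
time_s: 17.62
ee_pos: [0.5335, 0.0064, 0.2223]
orientation: [[0.34, 0.941, -0.002], [0.941, -0.34, 0.0], [-0.0, -0.002, -1.0]]
wrist_force: [0.4, 1.3, 0.1]
width: 0.0551
grasp_force: 0.0
```

```bash
python3 - <<'E'
from h import *
o=manip.get_obs();c,im=snap("wrist","w7.png");np.save('w7E.npy',c[2]);print(o['ee_pos'],o['orientation'],o['time_s'])
E
```

```text
[0.53347399 0.00644794 0.22225799] [[ 3.39628804e-01  9.40558345e-01 -1.50825109e-03]
 [ 9.40559520e-01 -3.39628787e-01  2.75369483e-04]
 [-2.53244423e-04 -1.51212333e-03 -9.99998825e-01]] 17.6167
```

View pics/w7.png

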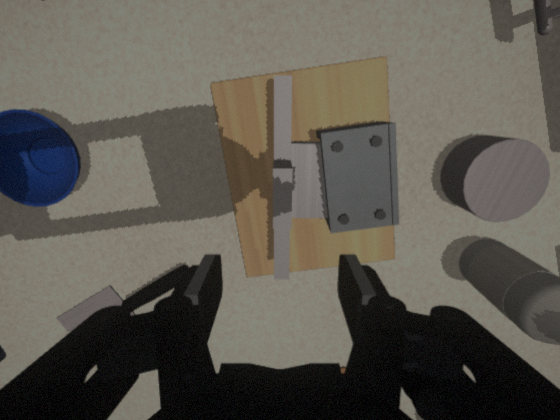

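The wrist view shows the bar vertical in the image, from (282,76) to (281,278), so the jaws are square to it. The tab is at about (284,168 and below). That makes 11 pictures viewed, one over the limit of 10, so I'll use numbers only from here.

```bash
python3 - <<'E'
from h import *
K,D,_=cam("wrist");c=(K,D,np.load('w7E.npy'))
P=ray(c,[(282,76),(281.5,278)],.058);print(P,P.mean(0));d=P[0]-P[1];print(np.degrees(np.arctan2(d[1],d[0])),np.hypot(d[0],d[1]))
t=manip.get_obs();R=t['orientation'];print((P.mean(0)-t['ee_pos'])@R)
E
```

```text
[[ 0.56944873  0.1012383   0.058     ]
 [ 0.50244124 -0.08497474  0.058     ]] [0.53594499 0.00813178 0.058     ]
70.20907856148953 0.19790224560901104
[0.00256269 0.00179824 0.16448481]
```

Request:
servo_tool(rows=[0.055,0.002,0.002,0.035,0,0,0,0.055,0,0,0.035,0,0,0,0.055,0,0,0.035,0,0,0,0.055,0,0,0.03,0,0,0,0.055,0,0,0.014,0,0,0,0.055,0,0,0.003,0,0,0,0.055,0,0,0,0,0,0])

```text
time_s: 18.25
ee_pos: [0.5357, 0.0076, 0.0701]
orientation: [[0.341, 0.94, -0.003], [0.94, -0.341, 0.0], [-0.0, -0.003, -1.0]]
wrist_force: [0.8, 0.1, 0.5]
width: 0.0552
grasp_force: 0.0
```

Request:
servo_tool(rows=[0,0,0,0,0,0,0,0,0,0,0,0,0,0,0,0,0,0,0,0,0,0,0,0,0,0,0,0,0,0,0,0,0,0,0,0,0,0,0,0,0,0,0,0,0,0,0,0,0])

```text
time_s: 18.83
ee_pos: [0.5363, 0.008, 0.0725]
orientation: [[0.341, 0.94, 0.001], [0.94, -0.341, -0.0], [0.0, 0.001, -1.0]]
wrist_force: [-3.6, 0.7, 5.6]
width: 0.0155
grasp_force: 60.7
```

Request:
servo_tool(rows=[0,-0.0008,-0.006,0,0,0,0,0,-0.0008,-0.006,0,0,0,0,0,-0.0008,-0.006,0,0,0,0,0,-0.0008,-0.006,0,0,0,0,0,0,0,0,0,0,0])

```text
time_s: 19.25
ee_pos: [0.5127, 0.0132, 0.0724]
orientation: [[0.341, 0.94, 0.002], [0.94, -0.341, -0.0], [0.0, 0.002, -1.0]]
wrist_force: [0.4, 0.6, 5.6]
width: 0.0151
grasp_force: 61.4
```

Request:
servo_tool(rows=[0,-0.0008,-0.006,0,0,0,0,0,-0.0008,-0.006,0,0,0,0,0,-0.0008,-0.006,0,0,0,0,0,-0.0008,-0.006,0,0,0,0,0,0,0,-0.01,0,0,0,0,0,0,-0.02,0,0,0,0,0,0,-0.03,0,0,0,0,0,0,-0.03,0,0,0,0,0,0,0,0,0,0,0,0,0,0,0,0,0])

```text
time_s: 20.08
ee_pos: [0.4883, 0.0184, 0.1615]
orientation: [[0.341, 0.94, -0.0], [0.94, -0.341, -0.0], [-0.0, -0.0, -1.0]]
wrist_force: [-0.4, -0.2, -6.3]
width: 0.0149
grasp_force: 59.8
```

```bash
python3 - <<'E'
from h import *
c=cam("top");im=cv2.imread('pics/t6.png');g=cv2.cvtColor(im,cv2.COLOR_BGR2GRAY)
m=cv2.inRange(g,115,255);_,lab,st,cen=cv2.connectedComponentsWithStats(m[170:290,105:190])
l=lab[57,42];k=(lab==l).astype(np.uint8);ct=max(cv2.findContours(k,cv2.RETR_EXTERNAL,cv2.CHAIN_APPROX_NONE)[0],key=cv2.contourArea).reshape(-1,2)+[105,170]
P=ray(c,ct,.005)[:,:2]*1000;print('inner floor',cv2.minAreaRect(P.astype(np.float32)))
o=manip.get_obs();print(o['ee_pos'],o['orientation'],o['wrist_force'],o['width'],o['q'],o['time_s'])
E
```

```text
inner floor ((494.9522399902344, 327.069580078125), (334.1129150390625, 241.64393615722656), 1.9541985988616943)
[0.48830076 0.01837518 0.16154329] [[ 3.40880174e-01  9.40106665e-01 -4.06835621e-04]
 [ 9.40106733e-01 -3.40880224e-01 -5.70351557e-05]
 [-1.92301347e-04 -3.63026753e-04 -9.99999916e-01]] [-0.38135583 -0.16868561 -6.26581286] 0.014914195545450495 [-1.09449830e+01  1.20629108e+01  1.01989267e+02 -8.35862511e-03
  6.59700883e+01  8.98893270e+00] 20.0833
```

```bash
python3 - <<'E'
from h import *
c=cam("top");g=cv2.cvtColor(cv2.imread('pics/t6.png'),cv2.COLOR_BGR2GRAY)
print(g[205:245,110:185].mean(0).astype(int).tolist());print(g[172:284,135:160].mean(1).astype(int).tolist())
E
```

```text
[157, 158, 157, 158, 157, 158, 158, 157, 153, 148, 123, 86, 90, 130, 155, 161, 162, 162, 162, 162, 162, 162, 162, 162, 163, 162, 163, 162, 163, 162, 162, 163, 162, 163, 163, 163, 163, 163, 163, 163, 163, 163, 163, 163, 163, 163, 163, 163, 163, 163, 163, 163, 163, 163, 163, 163, 163, 163, 162, 158, 146, 100, 84, 117, 150, 158, 159, 159, 159, 159, 159, 159, 159, 160, 159]
[156, 156, 157, 157, 157, 158, 157, 157, 154, 147, 143, 103, 100, 130, 156, 162, 163, 162, 163, 163, 163, 163, 163, 163, 163, 162, 163, 163, 163, 163, 163, 163, 163, 163, 163, 163, 163, 163, 163, 163, 163, 163, 163, 162, 163, 163, 163, 163, 163, 163, 163, 163, 163, 163, 163, 163, 163, 163, 163, 163, 162, 162, 163, 162, 162, 163, 163, 162, 162, 163, 163, 163, 163, 162, 162, 162, 163, 163, 162, 162, 162, 163, 162, 162, 162, 162, 162, 162, 162, 162, 162, 162, 162, 162, 162, 162, 162, 161, 152, 131, 143, 135, 129, 147, 153, 153, 154, 154, 155, 155, 155, 154]
```

Request:
servo_tool(rows=[0,0,0,0,0,0,0.1194,0,0,0,0,0,0,0.1194,0,0,0,0,0,0,0.1194,0,0,0,0,0,0,0.1194,0,0,0,0,0,0,0.1194,0,0,0,0,0,0,0.1194,0,0,0,0,0,0,0.1194,0,0,0,0,0,0,0.1194,0,0,0,0,0,0,0.1194,0,0,0,0,0,0,0.1194])

```text
time_s: 20.92
ee_pos: [0.4862, 0.0187, 0.1581]
orientation: [[1.0, 0.023, -0.007], [0.023, -1.0, 0.001], [-0.007, -0.002, -1.0]]
wrist_force: [0.1, 0.1, -4.7]
width: 0.0153
grasp_force: 59.8
```

Request:
servo_tool(rows=[0,0.0017,-0.0333,0,0,0,0,0,0.0017,-0.0333,0,0,0,0,0,0.0017,-0.0333,0,0,0,0,0,0.0017,-0.0333,0,0,0,0,0,0.0017,-0.0333,0,0,0,0,0,0.0017,-0.0333,0,0,0,0,0,0.0017,-0.0333,0,0,0,0,0,0.0017,-0.0333,0,0,0,0,0,0.0017,-0.0333,0,0,0,0,0,0.0017,-0.0333,0,0,0,0])

```text
time_s: 21.75
ee_pos: [0.4937, 0.3521, 0.1575]
orientation: [[1.0, 0.029, -0.007], [0.029, -1.0, -0.003], [-0.007, 0.003, -1.0]]
wrist_force: [0.9, -1.1, -5.3]
width: 0.0153
grasp_force: 60.9
```

Request:
servo_tool(rows=[0,0,0,0,0,0,0,0,0,0,0,0,0,0,0,0,0,0,0,0,0,0,0,0,0,0,0,0])

```text
time_s: 22.08
ee_pos: [0.4954, 0.3501, 0.1593]
orientation: [[1.0, 0.028, -0.004], [0.028, -1.0, -0.002], [-0.004, 0.002, -1.0]]
wrist_force: [1.3, -0.5, -5.4]
width: 0.0154
grasp_force: 61.4
```

```bash
python3 - <<'E'
from h import *
c=cam("top");print(ray(c,[(146.6,228),(121.5,227),(171.7,227),(147,183.5),(147,273)],.03)[:,:2])
o=manip.get_obs();p=o['ee_pos'];R=o['orientation'];print(p,R[:,1],R[:,2],o['width'],o['wrist_force'],o['time_s'])
E
```

```text
[[0.49609887 0.31842352]
 [0.49720892 0.38901032]
 [0.50037151 0.24896831]
 [0.61803056 0.3222706 ]
 [0.37418313 0.31313139]]
[0.49537364 0.35006073 0.15932782] [ 0.02807821 -0.99960356  0.00208132] [-0.00360928 -0.00218351 -0.9999911 ] 0.015423668885042218 [ 1.2584621  -0.51932392 -5.4389136 ] 22.0833
```

Request:
servo_tool(rows=[0,0,0,0.02,0,0,0,0,0,0,0.025,0,0,0,0,0,0,0.025,0,0,0,0,0,0,0.012,0,0,0,0,0,0,0.004,0,0,0,0,0,0,0.003,0,0,0,0,0,0,0.002,0,0,0,0,0,0,0,0,0,0])

```text
time_s: 22.75
ee_pos: [0.4973, 0.3517, 0.0711]
orientation: [[1.0, 0.028, 0.002], [0.028, -1.0, 0.001], [0.002, -0.001, -1.0]]
wrist_force: [-0.6, -0.2, -4.6]
width: 0.0154
grasp_force: 61.4
```

Request:
servo_tool(rows=[0,0,0,0.002,0,0,0,0,0,0,0.002,0,0,0,0,0,0,0.0015,0,0,0,0,0,0,0,0,0,0])

```text
time_s: 23.08
ee_pos: [0.497, 0.352, 0.0656]
orientation: [[1.0, 0.029, 0.002], [0.029, -1.0, 0.001], [0.002, -0.001, -1.0]]
wrist_force: [-0.9, 1.7, -0.5]
width: 0.0152
grasp_force: 62.1
```

Request:
servo_tool(rows=[0,0,0,0.001,0,0,0,0,0,0,0,0,0,0,0.06,0,0,0,0,0,0,0.06,0,0,0,0,0,0,0.06,0,0,0,0,0,0,0.06,0,0,0,0,0,0,0.06,0,0,0,0,0,0,0.06,0,0,0,0,0,0])

```text
time_s: 23.75
ee_pos: [0.4965, 0.3515, 0.0635]
orientation: [[1.0, 0.029, -0.0], [0.029, -1.0, -0.0], [-0.0, 0.0, -1.0]]
wrist_force: [0.3, 0.3, -0.7]
width: 0.06
grasp_force: 0.0
```

Request:
servo_tool(rows=[0.06,0,0,-0.015,0,0,0,0.06,0,0,-0.03,0,0,0,0.06,0,0,-0.035,0,0,0,0.06,0,0,-0.035,0,0,0,0.06,0,0,-0.035,0,0,0,0.06,0,0.03,-0.02,0,0,0,0.06,0,0.04,0,0,0,0,0.06,0,0.04,0,0,0,0,0.06,0,0.04,0,0,0,0,0.06,0,0,0,0,0,0])

```text
time_s: 24.58
ee_pos: [0.5012, 0.1956, 0.2339]
orientation: [[1.0, 0.024, 0.0], [0.024, -1.0, -0.004], [0.0, 0.004, -1.0]]
wrist_force: [0.1, 0.0, -0.4]
width: 0.0602
grasp_force: 0.0
```

```bash
python3 - <<'E'
from h import *
o=manip.get_obs();print(o['ee_pos'],o['width'],o['time_s'])
c,im=snap("scene","s9.png")
K,D,E=c
def px(p):
    q=E[:3,:3]@np.array(p)+E[:3,3];q=q*[1,-1,-1];return cv2.projectPoints(q.reshape(1,1,3),np.zeros(3),np.zeros(3),K,D)[0].ravel().round()
for n,p in(('tabtop',(.497,.352,.097)),('mallet handle top',(.5115,-.313,.124)),('head',(.5115,-.313,.04)),('tongue',(.498,.30,.029)),('bar+',(.577,.352,.051)),('bar-',(.417,.352,.051))):
    u,v=px(p).astype(int);print(n,u,v,im[v,u])
a=cv2.imread('pics/scene0.png');b=cv2.imread('pics/s9.png');d=cv2.absdiff(a,b).max(2)>45
n,l,s,ce=cv2.connectedComponentsWithStats(d.astype(np.uint8))
print([x.tolist() for x in s[1:] if x[4]>40])
E
```

```text
[0.50119452 0.19557088 0.23385815] 0.06021349349076737 24.5833
tabtop 434 170 [102 100  98]
mallet handle top 149 204 [124  95  66]
head 157 227 [23 22 21]
tongue 407 191 [103 101  98]
bar+ 441 208 [104 101  98]
bar- 417 159 [105 103 101]
[[309, 0, 11, 30, 220], [325, 0, 11, 34, 259], [220, 2, 8, 13, 75], [6, 18, 43, 26, 712], [358, 26, 87, 116, 4946], [52, 36, 16, 10, 89], [280, 37, 35, 57, 1362], [57, 51, 18, 27, 191], [8, 65, 27, 27, 320], [70, 85, 158, 69, 3035], [234, 105, 78, 31, 1536], [394, 159, 54, 67, 902], [250, 214, 61, 22, 552], [316, 228, 21, 11, 220], [151, 236, 20, 9, 45]]
```

```bash
python3 -c "
from bench import manip;print(manip.close_job())"
```

```text
the job is handed in; nothing more can be done
None
```

The job is handed in at about 25 s: the core was tapped about 36 mm out (peak about 31 N), the mallet stands back on its coaster, the core lies tab up in the tray and a final picture check showed no bystander moved, but I viewed 11 pictures, one over the limit of 10.

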